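# Take the sag out of a craft chest lid

## Task

The lid of the plywood craft chest drops when it is let go. Press down the cam lever of its friction stay, by feel and without forcing it, just far enough that the lid, lifted by its knob to about 45 degrees and let go, stays where it is left; if it sags, press the lever a little further and try again, but clamp it no tighter than it needs, so that children can still move the lid easily. Leave the lid standing open by itself at about 45 degrees, and leave everything else on the table where it is.

Things in the scene. Friction and masses are not known exactly. Their poses are not given: they have to be found in the camera images.
- chest: Plywood craft chest, 220 deep (x) x 300 wide (y) x 122 mm high, fixed. Origin: centre of its underside, on the table; x points to its back (hinge side), y to its left seen from the robot, z up; its front faces the robot, give or take the yaw. The friction stay is on its right (-y) end wall. The lid board is 232 x 322 x 9 mm and overhangs front and ends by 11 mm; with its knob it weighs 0.4 to 0.7 kg.
- lid (a joint): Lid angle, rad: 0 shut, grows as its front edge rises, stop at 1.31. With the stay slack it falls shut from any angle. To stand at 45 degrees (0.79 rad) it needs the stay's brake pad pressed on its steel quadrant plate with about 6 N (lightest lid) to 13 N (heaviest). Clamped, it resists both ways.
- lid_hinge (a point): Middle of the lid's hinge line, which runs along the chest's y axis on its upper back edge, 110 mm behind the chest's centre and 122 mm up.
- lid_knob_grip (a point): Centre of the head of the turned wooden knob on the lid, where it is gripped: 27 mm across, 19 mm tall, on a thinner neck, its axis square to the lid; the point is 31 mm above the lid's top face. Shut, it is 200 mm in front of the hinge line and 40.5 mm above it, and turns about the hinge with the lid. Axes: z square to the lid, y along the hinge.
- clamp_axis (a point): Point on the lever's turning axis (which runs along the chest's y axis), in the plane in which the lever's black ball swings: 41 mm behind the chest's centre, 207 mm to its right (-y), 112 mm up.
- lever (a joint): Cam lever angle, rad: at 0 it points to the chest's front, 30 degrees up; grows as pressed down (level at 0.52, stop at 1.35); stays where left. Even drag about 0.43 N m (5.4 N at the ball) until, at 0.2 to 0.7 (hidden, set by wear), the pad meets the plate; from there the pad force grows about 68 N per rad, the turning moment 1.2 N m per rad (15 N per rad at the ball).
- lever_grip: Black ball, 21 mm across, at the end of the 10 mm round steel lever arm, 80 mm from the lever's axis. Origin: centre of the ball. It is pressed down from above with the closed fingertips and swings about clamp_axis; nothing stands within 30 mm of it on the chest's side.
- plunger: Steel plunger inside the stay's bracket, driven by the lever; it carries the sprung brake pad that presses on the lid's quadrant plate. Origin: on the lever's axis, 34 mm nearer the chest than clamp_axis. Not to be handled. Overtightened means a pad force above 21 N (about 0.31 rad of lever past where the pad met the plate).
- glue_stick: Purple glue stick, 29 mm across, 105 mm tall, standing left of the chest; origin under its centre. Leave alone.
- scissors: Red-handled scissors, 155 mm long, 11 mm thick, lying right of the chest; origin under the pivot. Leave alone.
- tape_roll: Roll of tape, 90 mm across, 19 mm thick, lying behind the chest; origin under its centre. Leave alone.
- card_box: Closed red-brown card box, 66 x 66 x 75 mm, right of the chest; origin under its centre. Leave alone.
- hole_punch: Office hole punch, 110 x 100 x 70 mm, left of the chest; origin under its centre. Leave alone.
- sharpener: Metal pencil sharpener, 26 x 16 x 13 mm, in front of the chest; origin under its centre. Leave alone.

How it is judged:
By the outcome, as a careful person would: the job done as asked, in the order asked, and still so for the second after the job is handed in, with the robot touching nothing.
It also fails if it takes over 67 s, if anything falls off the work surface, if the arm or the gripper's body presses on something with over 40 N, if the wrist force passes 120 N, or if a joint passes its speed limit or range.

## Robot

A 7-joint arm with a two-finger parallel gripper is mounted at the origin on the work surface. World frame = base frame: x ahead of the robot, y to its left, z up, the work surface at z = 0. Lengths are in m, angles in rad, forces in N, time in s.
With the tool pointing down it reaches from about 0.4 to 0.85 m from the base axis. Payload 4.4 kg.
Tool frame: the origin (TCP) lies midway between the tips of the shut fingers; the grasp point (between the pads) lies 19 mm behind it (env.tcp_to_grasp is the distance from the TCP to the grasp point, in m); z points along the fingers, x is the direction in which the jaws open and shut, and the axes are right-handed (so a half turn about z gives the same grasp; the last joint's range is limited). The gripper opens to 94 mm and grips with 3 to 60 N. Pads are 16 mm wide; open, the fingers measure 119 mm over their backs; the gripper's body (75 mm by 177 mm) begins 78 mm behind the grasp point.
Start: joints at [-1.196, 0.628, 0.038, 1.517, -0.027, 0.996, -0.02], TCP at [0.277, 0.588, 0.205] pointing down, gripper open.
Joint ranges: [-3.06, 3.06], [-0.37, 2.12], [-1.25, 1.32], [0.18, 2.47], [-1.1, 4.24], [0.23, 1.98], [-2.94, 2.94]. Speed limits (rad/s): [2.57, 2.57, 3.14, 3.14, 3.14, 3.14, 3.14].

## Interface

Orientations are given as a 3x3 rotation matrix whose columns are the frame's x, y, z axes.
In Python, from rig import env gives the robot as it stands. Calls block until the motion is done:
- env.move_ptp(position, orientation): joint-space move of the TCP to a pose.
- env.move_l(position, ori=None, vel=0.15, guard=None): straight line of the TCP; ori=None keeps the orientation; vel is the mean speed in m/s. With guard (N) it stops when the force on the tool has changed by that much, and returns True; else False.
- env.move_joints(angles): joint-space move.
- env.ungrasp() and env.grab(force=None): open the fingers fully, or close them until they stop; force is the grip in N (None keeps the last).
- env.pause(seconds).
- env.ik(position, orientation): joint angles nearest the present ones, or None.
- env.get_obs(): the state.
- env.read_camera(name): name is "scene" or "top" or "wrist"; returns the picture (420x560x3 uint8, red, green, blue); there is no depth.
- env.camera_params(name): a dict with "intrinsics" (3x3 intrinsics, pixels), "k1" (the pictures are not rectified: a ray, as slopes to the right and down, at radius r is drawn at 1 + k1 r^2 times it, then the intrinsics apply), "rvec" (rotation vector, rad) and "tvec" (3), from world to camera coordinates, as OpenCV has them. Camera axes: x right, y down, z forward; pixel columns grow to the right and rows downward; lengths in m; the calibration is good to about 2 mm. A picture is of the moment at which its call begins: read the wrist's pose just before it. camera_params takes no time and is no camera call; for the wrist camera it gives the pose at the moment of the call.
A pose or a line that the arm cannot do raises env.Unreachable and nothing moves.
- env.sign_off(): hands the job in, once; it reports no verdict.
The state is a dict: "time_s": time; "joints": joint angles; "qd": joint speeds; "effort": joint torques, N m; "tcp_pos": TCP position; "orientation": TCP orientation; "ft_force": force on the tool from outside, world axes, zero at the start; "torque": the same for the moment, N m; "finger_gap": opening from 0.0 (shut) to 1.0 (fully open).
Only numpy, scipy, OpenCV 4.12 (cv2) and the standard library are available. Lean on these libraries where they do the work, as an engineer would, in place of code of your own. Each camera call takes 0.05 s, during which the arm holds its last target. There are 200 camera calls.

## Working session

There is one attempt and no reset: what is moved stays moved. The work goes in short steps, each a Python script; the robot and the scene stay as the last script left them, time stands still between calls to the robot, and variables do not carry over. Pictures are saved under pics/ and viewed, about 8 in all and at most 12, crops included, and the job is handed in when it is done.

```bash
ls; mkdir -p pics; python3 - <<'E'
from rig import env
import cv2
for n in("scene","top"):
    im=env.read_camera(n); cv2.imwrite(f"pics/{n}0.png",im[:,:,::-1]); print(n,env.camera_params(n))
o=env.get_obs();print(o['time_s'],o['tcp_pos'],o['ft_force'],env.tcp_to_grasp)
E
```

```text
pics
scene {'intrinsics': array([[413.22226607,   0.        , 284.19307772],
       [  0.        , 413.22226607, 213.17318257],
       [  0.        ,   0.        ,   1.        ]]), 'k1': 0.001713965418905327, 'rvec': array([ 1.80004372,  1.63745475, -0.73613449]), 'tvec': array([-0.08906396, -0.27141407,  1.65666464])}
top {'intrinsics': array([[409.13311367,   0.        , 281.4383652 ],
       [  0.        , 409.13311367, 206.07346131],
       [  0.        ,   0.        ,   1.        ]]), 'k1': -0.00818790488694541, 'rvec': array([ 2.12441554, -2.18222418,  0.11532835]), 'tvec': array([0.07311282, 0.55334383, 1.36695438])}
0.1 [0.27710166 0.58735242 0.20468389] [0.42474993 0.76920125 0.22864596] 0.0188
```

View pics/scene0.png

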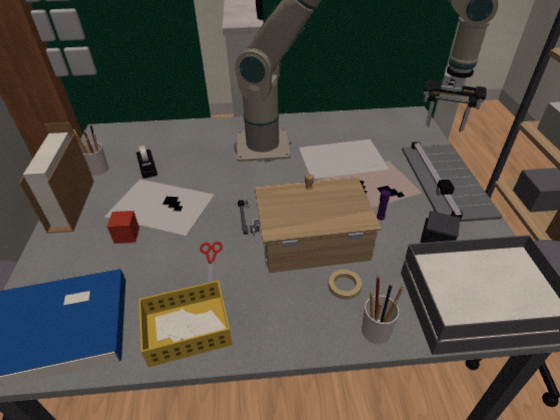

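View pics/top0.png

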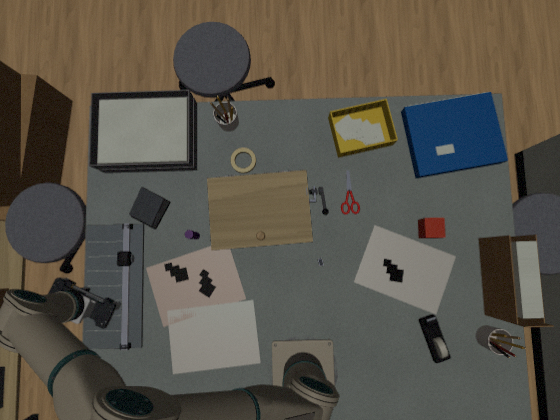

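```bash
python3 - <<'E'
import cv2,numpy as np
a=cv2.imread("pics/top0.png")[160:260,200:340];b=cv2.imread("pics/scene0.png")[170:275,230:385]
f=lambda i:cv2.resize(i,None,fx=5,fy=5,interpolation=cv2.INTER_CUBIC)
cv2.imwrite("pics/t1.png",f(a));cv2.imwrite("pics/s1.png",f(b))
E
```

```text
(no output)
```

View pics/t1.png

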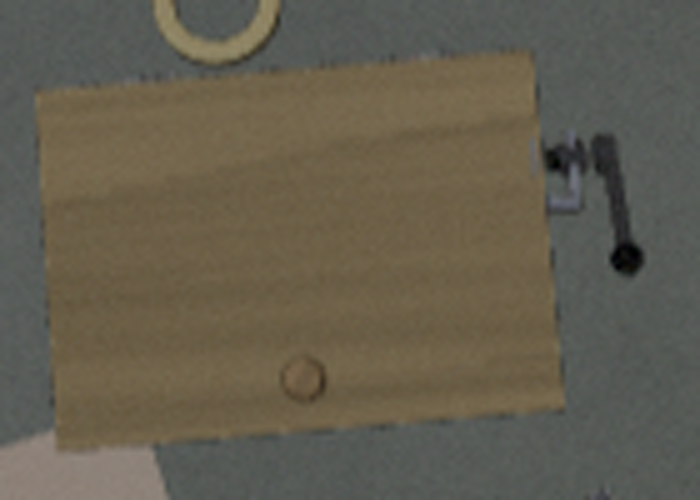

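View pics/s1.png

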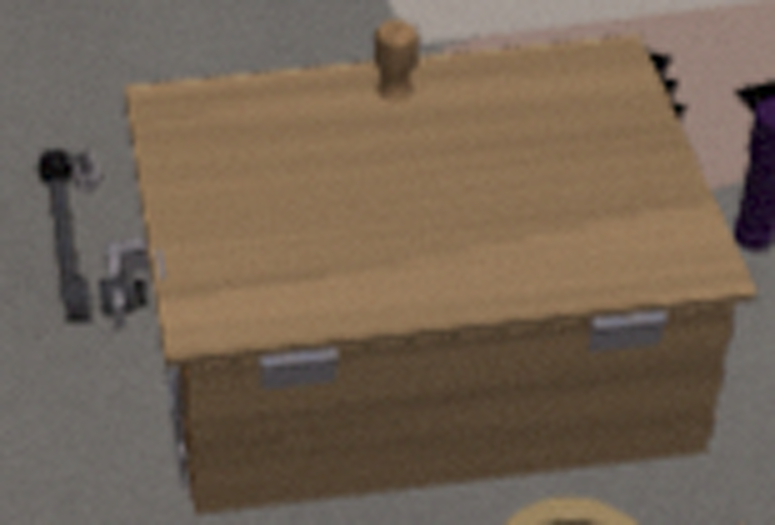

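```bash
cat > h.py <<'E'
import numpy as np,cv2
def proj(P,c):
    P=np.atleast_2d(P).astype(float)
    return cv2.projectPoints(P,c['rvec'],c['tvec'],c['intrinsics'],np.array([c['k1'],0,0,0.]))[0][:,0]
def loc(p,pose):
    x,y,a=pose;c,s=np.cos(a),np.sin(a);p=np.atleast_2d(p)
    return np.c_[x+c*p[:,0]-s*p[:,1],y+s*p[:,0]+c*p[:,1],p[:,2]]
def ball(q,off=0.): return np.array([-.041-.08*np.cos(np.pi/6-q),-.207+off,.112+.08*np.sin(np.pi/6-q)])
def knob(t,r=0.2,h=.0405): # chest frame
    return np.array([.11-r*np.cos(t)-h*np.sin(t)*-1*-1*-1, 0,.122+r*np.sin(t)+h*np.cos(t)])
E
python3 - <<'E'
from h import *
from rig import env
from scipy.optimize import least_squares
T=env.camera_params("top");S=env.camera_params("scene")
pts=[[.111,.161,.1315],[.111,-.161,.1315],[-.121,-.161,.1315],[-.121,.161,.1315],[-.09,0,.172]]
t=(np.array([[36,92],[532,53],[565,408],[58,450],[303,378],[627,258]])+.5)/5-.5+[200,160]
s=(np.array([[755,297],[166,357],[128,88],[642,38],[397,45],[55,166]])+.5)/5-.5+[230,170]
def f(v,full=False):
    P=loc(np.vstack([pts,ball(v[3])]),v[:3])
    dt=proj(P+np.r_[v[4:6],0],T)-t; ds=proj(P+np.r_[v[6:8],0],S)-s
    if full: print(np.c_[dt,ds].round(2))
    return np.r_[dt.ravel(),ds.ravel(),v[4:]/.002]
r=least_squares(f,[.6,0,0,0,0,0,0,0]);print(r.x.round(4));f(r.x,True)
p=r.x[:3];print(loc([[-.09,0,.1625],ball(r.x[3]),[-.041,-.207,.112]],p).round(4))
E
```

```text
[ 0.5404  0.1291  0.0469 -1.4149 -0.0028  0.      0.0028 -0.    ]
[[-0.07  0.02  0.98  0.51]
 [ 0.53  0.37 -0.72  1.26]
 [-0.16  1.62 -0.55  0.02]
 [-0.73  0.72  0.41  0.26]
 [-0.3   0.95  0.37 -0.77]
 [ 0.7  -5.81 -0.63 -5.13]]
[[ 0.4505  0.1249  0.1625]
 [ 0.5378 -0.0782  0.1867]
 [ 0.5091 -0.0796  0.112 ]]
```

```bash
cat > fit.py <<'E'
from h import *
from rig import env
from scipy.optimize import least_squares
T=env.camera_params("top");S=env.camera_params("scene")
pts=[[.111,.161,.1315],[.111,-.161,.1315],[-.121,-.161,.1315],[-.121,.161,.1315],[-.09,0,.172]]
t=(np.array([[36,92],[532,53],[565,408],[58,450],[303,378],[627,258]])+.5)/5-.5+[200,160]
s=(np.array([[755,297],[166,357],[128,88],[642,38],[397,45],[55,166]])+.5)/5-.5+[230,170]
def f(v,full=False):
    P=loc(np.vstack([pts,v[8:11]]),v[:3])
    dt=proj(P+np.r_[v[4:6],0],T)-t; ds=proj(P+np.r_[v[6:8],0],S)-s
    if full: print(np.c_[dt,ds].round(2))
    return np.r_[dt.ravel(),ds.ravel(),v[4:8]/.002]
r=least_squares(f,[.6,0,0,0,0,0,0,0,-.11,-.2,.15]);print(r.x.round(4));f(r.x,True)
p=r.x[:3];print(loc([[-.09,0,.1625],ball(0),[-.041,-.207,.112],r.x[8:11]],p).round(4)); print(ball(0),ball(.2))
E
python3 fit.py
```

```text
[ 5.406e-01  1.290e-01  5.150e-02  1.956e+00 -5.000e-04 -1.000e-04
  5.000e-04  1.000e-04 -2.990e-02 -2.067e-01  1.520e-01]
[[-0.13 -0.53  0.86 -0.26]
 [ 0.41 -0.64 -0.54  0.84]
 [ 0.06  0.55 -0.74 -0.26]
 [-0.46  0.12  0.01 -0.28]
 [-0.09  0.09  0.14 -1.2 ]
 [ 0.12 -0.    0.11  0.  ]]
[[ 0.4507  0.1243  0.1625]
 [ 0.4411 -0.0834  0.152 ]
 [ 0.5103 -0.0799  0.112 ]
 [ 0.5214 -0.079   0.152 ]]
[-0.11028203 -0.207       0.152     ] [-0.11684778 -0.207       0.13743845]
```

```bash
cat > h.py <<'E'
import numpy as np,cv2
POSE=(.5406,.1290,.0515)
def proj(P,c):
    return cv2.projectPoints(np.atleast_2d(P).astype(float),c['rvec'],c['tvec'],c['intrinsics'],np.array([c['k1'],0,0,0.]))[0][:,0]
def loc(p,pose=POSE):
    x,y,a=pose;c,s=np.cos(a),np.sin(a);p=np.atleast_2d(p)
    return np.squeeze(np.c_[x+c*p[:,0]-s*p[:,1],y+s*p[:,0]+c*p[:,1],p[:,2]])
def ball(q): return np.array([.041-.08*np.cos(np.pi/6-q),-.207,.112+.08*np.sin(np.pi/6-q)])
def knob(t): return np.array([.11-.2*np.cos(t)+.0405*np.sin(t),0,.122+.2*np.sin(t)+.0405*np.cos(t)])
def ori(b,sgn=1): # tool tilted b (fingers point back to robot), jaws along hinge
    c,s=np.cos(POSE[2]),np.sin(POSE[2]);Rz=np.array([[c,-s,0],[s,c,0],[0,0,1]])
    z=np.array([-np.sin(b),0,-np.cos(b)]);x=np.array([0,sgn,0.])
    return Rz@np.c_[x,np.cross(z,x),z]
def rawori(x,b=0):
    c,s=np.cos(POSE[2]),np.sin(POSE[2]);Rz=np.array([[c,-s,0],[s,c,0],[0,0,1]])
    x=np.array(x,float);z=np.array([0,0,-1.]);return Rz@np.c_[x,np.cross(z,x),z]
def gtcp(t,b,sgn=1): # TCP for grasp point at knob, lid angle t
    R=ori(b,sgn);return loc(knob(t))+.0188*R[:,2],R
E
python3 - <<'E'
from h import *
from rig import env
f=lambda q:None if q is None else np.round(q,2)
print(env.get_obs()['orientation'].round(2))
for x in([1,0,0],[-1,0,0],[0,1,0],[0,-1,0]): print('ball',x,f(env.ik(loc(ball(0))+[0,0,.1],rawori(x))),f(env.ik(loc(ball(.9))+[0,0,.0105],rawori(x))))
for s in(1,-1):
  for t,b in((0,0),(0,.2),(0,.4),(.4,.2),(.4,.4),(.8,.2),(.8,.4),(.8,.6),(.8,.8)):
    print(s,t,b,f(env.ik(*gtcp(t,b,s))))
E
```

```text
[[ 0.43  0.9  -0.  ]
 [ 0.9  -0.43 -0.  ]
 [-0.    0.   -1.  ]]
ball [1, 0, 0] [-0.22  0.43  0.46  1.8  -0.23  0.96  0.39] [-0.08  0.63  0.27  1.98 -0.29  0.57  0.44]
ball [-1, 0, 0] [-0.59  0.64  1.15  1.81 -0.65  1.13 -2.3 ] [ 0.42  0.66 -0.49  1.96  0.5   0.64  2.8 ]
ball [0, 1, 0] [-0.02  0.4   0.17  1.8  -0.08  0.95  1.8 ] [ 0.17  0.61 -0.1   1.97  0.11  0.56  1.62]
ball [0, -1, 0] [-0.45  0.52  0.84  1.81 -0.44  1.02 -0.96] [-0.31  0.71  0.64  1.98 -0.67  0.67 -0.76]
1 0 0 [-0.29  0.47 -0.06  2.08  0.05  0.6   1.24]
1 0 0.2 [-0.23  0.56 -0.09  1.9  -0.    0.87  1.31]
1 0 0.4 [-0.18  0.67 -0.13  1.73 -0.02  1.13  1.33]
1 0.4 0.2 [-0.23  0.5  -0.07  1.74 -0.02  1.09  1.33]
1 0.4 0.4 [-0.19  0.62 -0.11  1.58 -0.03  1.33  1.34]
1 0.8 0.2 [-0.23  0.53 -0.05  1.51 -0.02  1.29  1.36]
1 0.8 0.4 [-0.19  0.66 -0.09  1.33 -0.03  1.55  1.36]
1 0.8 0.6 [-0.16  0.8  -0.13  1.15 -0.04  1.79  1.34]
1 0.8 0.8 None
-1 0 0 [-0.79  0.55  0.67  2.09 -0.55  0.68 -1.27]
-1 0 0.2 [-0.74  0.66  0.7   1.92 -0.52  0.97 -1.27]
-1 0 0.4 [-0.68  0.78  0.72  1.75 -0.5   1.24 -1.27]
-1 0.4 0.2 [-0.75  0.61  0.77  1.76 -0.45  1.17 -1.33]
-1 0.4 0.4 [-0.68  0.74  0.77  1.59 -0.45  1.43 -1.31]
-1 0.8 0.2 [-0.7   0.64  0.79  1.52 -0.43  1.37 -1.36]
-1 0.8 0.4 [-0.62  0.77  0.79  1.34 -0.46  1.64 -1.34]
-1 0.8 0.6 [-0.56  0.91  0.79  1.17 -0.48  1.88 -1.33]
-1 0.8 0.8 None
```

```bash
python3 - <<'E'
from h import *
from rig import env
R=ori(0)
env.grab(10)
o=env.get_obs();p=o['tcp_pos'].copy();p[2]=.3;env.move_l(p,vel=.25)
env.move_ptp(loc(ball(0))+[0,0,.06],R)
env.pause(.3);F0=np.mean([ (env.pause(.01),env.get_obs()['ft_force'])[1] for _ in range(10)],0)
b0=loc(ball(0))
hit=env.move_l(b0+[0,0,.0005],vel=.04,guard=2)
o=env.get_obs();print(hit,o['tcp_pos']-b0,F0,o['ft_force']-F0,o['time_s'])
L=[]
z0=o['tcp_pos'][2]-ball(0)[2]; print('top offset',z0)
for i in range(1,13):
    q=.02*i
    env.move_l(loc(ball(q))+[0,0,z0],vel=.03)
    f=[]
    for _ in range(4): env.pause(.01);f.append(env.get_obs()['ft_force']-F0)
    f=np.mean(f,0);o=env.get_obs()
    print(round(q,3),f.round(2),(o['tcp_pos']-loc(ball(q))).round(4),'M',round(f[2]*.08*np.cos(np.pi/6-q),3),round(o['time_s'],2))
    if f[2]*.08*np.cos(np.pi/6-q)>.55: break
np.save('F0.npy',F0)
E
```

```text
True [-6.57078543e-04  1.22444848e-05  5.40246088e-03] [-0.12145037  0.14125993 -0.04230264] [-0.15144365 -0.0397691   1.72285028] 6.1833
top offset 0.0054024608815578246
0.02 [-1.63  0.36  5.06] [-0.0004  0.      0.0057] M 0.355 6.47
0.04 [-1.78 -0.3   5.19] [-0.0004 -0.      0.0058] M 0.367 6.75
0.06 [-1.76  0.01  5.38] [-0.0005 -0.      0.0057] M 0.385 7.03
0.08 [-1.91 -0.27  5.59] [-0.0005 -0.      0.0057] M 0.404 7.32
0.1 [-1.5   0.19  5.6 ] [-0.0007 -0.0001  0.0057] M 0.408 7.6
0.12 [-2.1  -0.38  5.32] [-0.0007 -0.      0.0056] M 0.391 7.88
0.14 [-2.6  -0.    5.71] [-0.0008 -0.0001  0.0056] M 0.424 8.17
0.16 [-2.48 -0.26  5.65] [-0.0009 -0.0001  0.0056] M 0.422 8.45
0.18 [-2.63 -0.34  5.48] [-0.001  -0.0001  0.0056] M 0.413 8.73
0.2 [-2.51  0.36  5.35] [-0.0011 -0.0001  0.0055] M 0.406 9.02
0.22 [-2.79 -0.27  5.16] [-0.0012 -0.      0.0055] M 0.394 9.3
0.24 [-2.44 -0.37  5.21] [-0.0013 -0.0001  0.0055] M 0.4 9.58
```

```bash
python3 - <<'E'
from h import *
from rig import env
F0=np.load('F0.npy');z0=.0054
base=[]
for i in range(13,40):
    q=.02*i;a=np.pi/6-q
    env.move_l(loc(ball(q))+[0,0,z0],vel=.03)
    f=[]
    for _ in range(5): env.pause(.01);f.append(env.get_obs()['ft_force']-F0)
    f=np.mean(f,0);o=env.get_obs()
    M=f[2]*.08*np.cos(a); M2=M+.08*np.sin(a)*f[0]+.0105*f[0]
    base.append(M)
    print(round(q,3),f.round(2),(o['tcp_pos']-loc(ball(q))).round(4),'M',round(M,3),round(M2,3),round(o['time_s'],2))
    if np.mean(base[-2:])>.405+.085: break
E
```

```text
0.26 [-3.12 -0.36  5.06] [-0.0014 -0.0001  0.0054] M 0.391 0.293 9.88
0.28 [-2.95 -0.16  4.95] [-0.0015 -0.0001  0.0054] M 0.384 0.296 10.17
0.3 [-3.05 -0.39  5.34] [-0.0015 -0.0001  0.0054] M 0.417 0.331 10.46
0.32 [-3.46 -0.35  5.15] [-0.0016 -0.0001  0.0053] M 0.404 0.311 10.75
0.34 [-4.19 -0.46  5.08] [-0.0017 -0.0001  0.0053] M 0.4 0.294 11.04
0.36 [-3.11 -0.46  3.88] [-0.0012 -0.0001  0.0053] M 0.306 0.233 11.33
0.38 [-3.52 -0.9   4.63] [-0.0008 -0.0001  0.0053] M 0.366 0.289 11.62
0.4 [-2.59 -0.35  3.87] [-0.0003 -0.      0.0053] M 0.307 0.254 11.92
0.42 [-3.48 -0.81  4.14] [-0.0002 -0.      0.0053] M 0.329 0.264 12.21
0.44 [-2.53 -0.61  3.67] [-0.      0.      0.0053] M 0.292 0.249 12.5
0.46 [-3.1  -0.52  4.65] [ 0.0001 -0.      0.0054] M 0.371 0.323 12.79
0.48 [-3.3  -0.52  4.84] [ 0.     -0.      0.0054] M 0.387 0.34 13.08
0.5 [-3.41 -0.42  4.88] [-0.0001  0.      0.0054] M 0.39 0.348 13.38
0.52 [-4.03 -0.63  5.07] [-0.0002 -0.      0.0054] M 0.406 0.362 13.67
0.54 [-3.82 -0.52  5.34] [-0.0003  0.      0.0054] M 0.427 0.392 13.96
0.56 [-4.12 -0.68  5.43] [-0.0004 -0.      0.0054] M 0.434 0.403 14.25
0.58 [-4.09 -0.42  5.45] [-0.0004 -0.      0.0054] M 0.435 0.411 14.54
0.6 [-4.47 -0.54  5.97] [-0.0005 -0.0001  0.0054] M 0.476 0.456 14.83
0.62 [-4.54 -0.34  6.16] [-0.0006 -0.      0.0054] M 0.491 0.478 15.12
0.64 [-4.8  -0.6   5.84] [-0.0007 -0.      0.0053] M 0.464 0.458 15.42
0.66 [-4.51 -0.46  6.65] [-0.0008 -0.0001  0.0054] M 0.527 0.529 15.71
```

```bash
cat >> h.py <<'E'
def fread(env,n=6):
    r=[]
    for _ in range(n): env.pause(.01);o=env.get_obs();r.append(np.r_[o['ft_force'],o['torque']])
    return np.mean(r,0)
def hingeM(f,t): # moment the gripper exerts on the lid (+ = lifting)
    d=(loc(knob(t+.001))-loc(knob(t-.001)))/.002
    return -f[:3]@d
def goto(env,t,b,vel): p,R=gtcp(t,b);env.move_l(p,R,vel=vel)
E
python3 - <<'E'
from h import *
from rig import env
o=env.get_obs();p=o['tcp_pos'].copy();p[2]=.25;env.move_l(p,vel=.2)
p,R=gtcp(0,.1);env.move_ptp(p-.07*R[:,2],R)
for n in("scene","top"): cv2.imwrite(f"pics/{n}2.png",env.read_camera(n)[:,:,::-1])
env.ungrasp()
F0=fread(env)
h=env.move_l(p,R,vel=.1,guard=6);print('guard',h,(env.get_obs()['tcp_pos']-p).round(4))
if not h:
    env.grab(12);o=env.get_obs();print('gap',o['finger_gap'],(fread(env)-F0).round(2),o['time_s'])
    np.save('F1.npy',F0)
E
python3 - <<'E'
import cv2,numpy as np
a=cv2.imread("pics/top2.png")[170:230,280:350];b=cv2.imread("pics/scene2.png")[175:245,225:295]
f=lambda i:cv2.resize(i,(400,400),interpolation=cv2.INTER_CUBIC)
cv2.imwrite("pics/c2.png",np.hstack([f(a[:, :60]),f(b)]))
E
```

```text
guard False [0.0005 0.0001 0.0004]
gap 0.2883694066836875 [ 0.54 -5.45  0.64 -1.21 -0.11  0.15] 20.9333
```

View pics/c2.png

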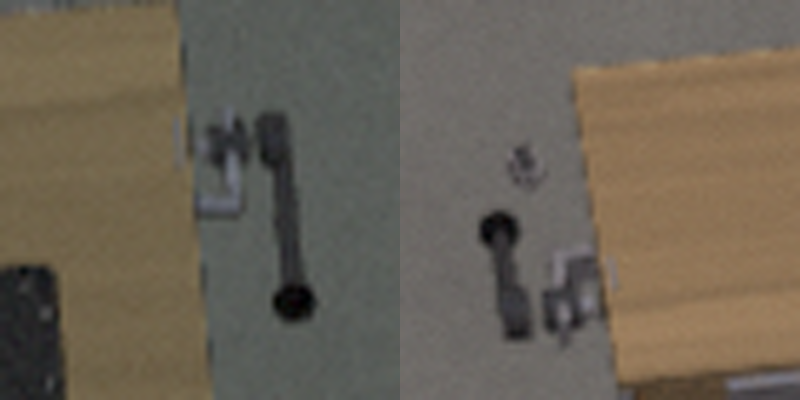

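```bash
python3 - <<'E'
from h import *
from rig import env
from scipy.optimize import least_squares
T=env.camera_params("top");S=env.camera_params("scene")
for t_,s_ in(((325.0,211.3),(240.6,202.8)),((323.5,214.7),(241.9,215.0))):
    f=lambda v:np.r_[(proj(loc(ball(v[0])+[v[1],v[2],0]),T)-t_).ravel(),(proj(loc(ball(v[0])+[v[1],v[2],0]),S)-s_).ravel(),v[1:]/.001]
    r=least_squares(f,[.3,0,0]);print(r.x.round(4),r.fun.round(2))
F0=np.load('F1.npy');bb=lambda t:.1+.6*t
for t in(.1,.2,.3,.4,.5,.6,.7,.8,.85,.82,.80,.78,.76,.78):
    goto(env,t,bb(t),.06)
    f=fread(env)-F0;print(t,f[:3].round(2),f[3:].round(2),'M',hingeM(f,t).round(3),env.get_obs()['time_s'].__round__(2))
E
```

```text
[ 0.0249 -0.0002  0.    ] [ 0.1  -0.33  0.05  0.47 -0.21  0.04]
[7.031e-01 1.000e-04 1.000e-04] [0.34 0.48 0.06 0.07 0.14 0.08]
0.1 [ 0.8  -5.19 -2.85] [-1.19 -0.22  0.22] M 0.523 21.52
0.2 [ 0.19 -5.1  -2.57] [-1.18 -0.21  0.28] M 0.489 22.06
0.3 [-0.3  -4.57 -2.48] [-1.12 -0.16  0.35] M 0.497 22.59
0.4 [-0.93 -5.06 -1.26] [-1.12 -0.03  0.39] M 0.349 23.12
0.5 [-1.38 -5.03 -0.64] [-1.07  0.02  0.46] M 0.315 23.66
0.6 [-1.61 -4.89 -0.62] [-1.    0.08  0.49] M 0.36 24.19
0.7 [-1.76 -4.52 -0.36] [-0.99  0.13  0.54] M 0.363 24.73
0.8 [-2.09 -4.85  0.  ] [-0.93  0.14  0.61] M 0.401 25.26
0.85 [-1.99 -4.46  1.06] [-0.9   0.18  0.63] M 0.284 25.62
0.82 [-3.62 -5.04 -2.35] [-0.94  0.03  0.64] M 0.924 25.93
0.8 [-3.19 -4.79 -1.84] [-0.92 -0.01  0.62] M 0.792 26.23
0.78 [-3.52 -5.12 -2.5 ] [-0.93 -0.    0.61] M 0.924 26.52
0.76 [-3.8  -4.87 -2.42] [-0.91 -0.01  0.6 ] M 0.959 26.82
0.78 [-1.22 -4.62  1.76] [-0.98  0.1   0.61] M 0.046 27.12
```

```bash
python3 - <<'E'
from h import *
from rig import env
F0=np.load('F1.npy');bb=lambda t:.1+.6*t
def rd(t,s):
    f=fread(env)-F0;print(s,t,f[:3].round(2),'M',hingeM(f,t).round(3),(env.get_obs()['tcp_pos']-gtcp(t,bb(t))[0]).round(4),env.get_obs()['time_s'].__round__(2))
env.pause(.2);rd(.78,'still')
for t in(.81,.84,.81,.78):
    goto(env,t,bb(t),.03);rd(t,'now');env.pause(.2);rd(t,'settled')
E
```

```text
still 0.78 [-1.03 -4.62  1.39] M 0.056 [-0.0003 -0.001   0.0002] 27.38
now 0.81 [-2.34 -4.95  0.45] M 0.399 [-0.0008 -0.001  -0.    ] 27.77
settled 0.81 [-2.5  -5.16 -0.12] M 0.491 [-0.0008 -0.001  -0.    ] 28.02
now 0.84 [-2.31 -5.12  0.32] M 0.419 [-0.0008 -0.001  -0.0001] 28.43
settled 0.84 [-2.26 -5.1  -0.02] M 0.446 [-0.0008 -0.001  -0.    ] 28.68
now 0.81 [-2.73 -5.39 -1.02] M 0.63 [-0.0009 -0.001  -0.0001] 29.07
settled 0.81 [-2.75 -5.11 -0.23] M 0.545 [-0.001  -0.001  -0.0001] 29.32
now 0.78 [-3.07 -4.98 -0.95] M 0.67 [-0.0009 -0.001  -0.0001] 29.73
settled 0.78 [-2.73 -5.26 -0.49] M 0.564 [-0.0009 -0.001  -0.0001] 29.98
```

```bash
python3 - <<'E'
from h import *
from rig import env
F0=np.load('F1.npy');bb=lambda t:.1+.6*t
for t in(.76,.80):
    goto(env,t,bb(t),.06);f=fread(env)-F0;print(t,hingeM(f,t).round(3))
cv2.imwrite("pics/s3.png",env.read_camera("scene")[:,:,::-1])
env.ungrasp()
cv2.imwrite("pics/s4.png",env.read_camera("scene")[:,:,::-1])
env.pause(.4)
cv2.imwrite("pics/s5.png",env.read_camera("scene")[:,:,::-1]);print(env.get_obs()['time_s'])
a,b,c=[cv2.imread(f"pics/s{i}.png")[90:290,220:400] for i in(3,4,5)]
print(cv2.absdiff(a,b)[60:].mean(),cv2.absdiff(b,c)[60:].mean())
cv2.imwrite("pics/c5.png",cv2.resize(np.hstack([a,c]),None,fx=2.2,fy=2.2))
E
```

```text
0.76 0.872
0.8 0.07
32.275
2.921283068783069 1.9525132275132275
```

View pics/c5.png

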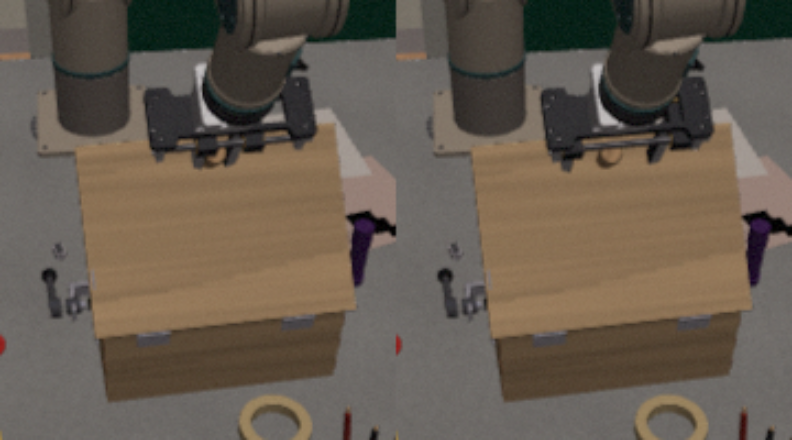

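```bash
python3 - <<'E'
from h import *
from rig import env
o=env.get_obs();R=o['orientation'];p=o['tcp_pos']
for d in (.1,.08,.06):
    try: env.move_l(p-d*R[:,2],vel=.1);print('retract',d);break
    except env.Unreachable: pass
else: print('unreach')
F=[]
for i in range(2):
    for n in("scene","top"): cv2.imwrite(f"pics/{n}6{i}.png",env.read_camera(n)[:,:,::-1])
    if i==0: env.pause(2)
for n in("scene","top"):
    a,b=[cv2.imread(f"pics/{n}6{i}.png").astype(float)[150:280,200:400] for i in(0,1)]
    print(n,np.abs(a-b).mean(), cv2.phaseCorrelate(a.mean(2),b.mean(2)))
o=env.get_obs();print(o['time_s'],o['tcp_pos'])
S=env.camera_params("scene")
im=cv2.imread("pics/scene61.png")
im=cv2.resize(im[110:270,220:400],None,fx=4,fy=4,interpolation=cv2.INTER_CUBIC)
for t,c in((.7,(0,0,255)),(.79,(0,255,0)),(.88,(255,0,0))):
    P=[]
    for y in(-.161,.161): P.append([.11-.231*np.cos(t)+.0095*np.sin(t),y,.122+.231*np.sin(t)+.0095*np.cos(t)])
    q=((proj(loc(P),S)-[220,110]+.5)*4).astype(int);cv2.line(im,tuple(map(int,q[0])),tuple(map(int,q[1])),c,1)
cv2.imwrite("pics/c6.png",im[:600])
E
```

```text
retract 0.06
scene 1.9265769230769232 ((-0.0012381163640782233, 0.47383662297418994), 0.9969665364796559)
top 2.2476153846153846 ((0.0072163027048191, 0.46051635026097415), 0.9789522077740263)
35.225 [0.56284059 0.1301588  0.32813971]
```

View pics/c6.png

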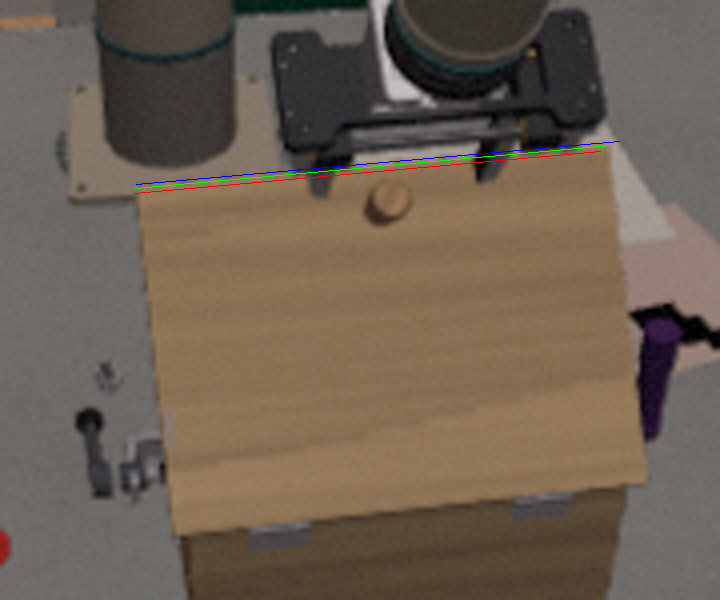

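```bash
python3 - <<'E'
from h import *
from rig import env
env.pause(1.5)
for n in("scene","top"): cv2.imwrite(f"pics/{n}62.png",env.read_camera(n)[:,:,::-1])
print(env.get_obs()['time_s'])
def sh(a,b):
    W=np.eye(2,3,dtype=np.float32);g=lambda i:cv2.GaussianBlur(cv2.cvtColor(i,cv2.COLOR_BGR2GRAY),(0,0),1)
    return cv2.findTransformECC(g(a),g(b),W,cv2.MOTION_TRANSLATION)[1][:,2].round(3)
g=lambda n,i:cv2.imread(f"pics/{n}6{i}.png")
for n,reg in(("scene",{'lidR':(150,240,245,285),'knob':(150,170,305,330),'static':(265,330,140,240)}),("top",{'static':(90,170,330,400),'lidFR':(200,260,300,320),'lidBR':(160,185,295,315)})):
    for k,(r0,r1,c0,c1) in reg.items():
        for i in(1,2):
            try: print(n,k,i,sh(g(n,0)[r0:r1,c0:c1],g(n,i)[r0:r1,c0:c1]))
            except Exception as e: print(n,k,'fail')
T=env.camera_params("top")
im=cv2.resize(g("top",2)[160:270,200:340],None,fx=5,fy=5,interpolation=cv2.INTER_CUBIC)
for t,c in((.7,(0,0,255)),(.79,(0,255,0)),(.88,(255,0,0))):
    P=[[.11-.231*np.cos(t)+.0095*np.sin(t),y,.122+.231*np.sin(t)+.0095*np.cos(t)] for y in(-.161,.161)]
    q=((proj(loc(P),T)-[200,160]+.5)*5).astype(int);cv2.line(im,tuple(map(int,q[0])),tuple(map(int,q[1])),c,1)
cv2.imwrite("pics/c7.png",im)
E
```

```text
36.825
scene lidR 1 [-0.    -0.012]
scene lidR 2 [ 0.019 -0.014]
scene knob 1 [-0.029 -0.044]
scene knob 2 [ 0.01  -0.086]
scene static 1 [0.001 0.005]
scene static 2 [ 0.001 -0.001]
top static 1 [-0.032  0.003]
top static 2 [-0.024  0.015]
top lidFR 1 [0.008 0.061]
top lidFR 2 [ 0.004 -0.048]
top lidBR fail
top lidBR fail
```

View pics/c7.png

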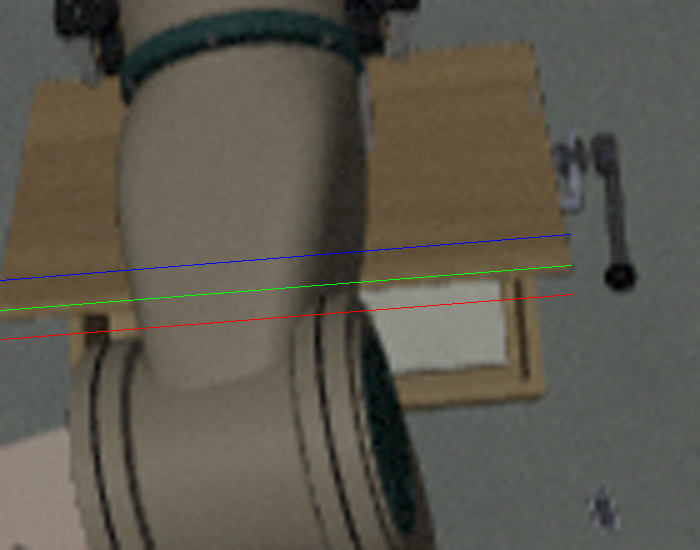

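```bash
python3 -c "
from rig import env
o=env.get_obs();print(o['ft_force'],o['time_s']);print(env.sign_off())"
```

```text
[-1.23815074 -0.69696145  1.16827022] 36.825
the job is handed in; nothing more can be done
None
```

I pressed the cam lever down in small steps, lifted the lid by its knob to about 45° and let go. It stayed there on the first try, and I handed the job in at 36.8 s of the 67 s allowed.

- **Lever:** It ended at about 0.70 rad by camera. The moment needed rose by about 1.1 N m per rad over the last 0.2 rad.
- **Lid:** It stands at about 0.78 rad in the top camera. Over about 3.5 s after release, the lid patches I tracked moved less than 0.1 px, with the gripper opened and pulled back 60 mm.

**Checks that were unclear or disagreed:**
- **Clamping force:** The fingertip slipped on the ball between 0.34 and 0.44 rad of commanded lever angle, so the angle where the pad met the plate is uncertain. I estimate a pad force of 8 to 17 N, below the 21 N limit. Knob-force readings suggested the friction is only just enough to hold the lid, but they were noisy.
- **Movement check:** A whole-picture comparison showed a shift of about 0.47 px in both cameras. The separate lid and background patches showed none, so I took it as an artefact.
- **Final force reading:** The wrist still read about 1.8 N with nothing seen touching. I put this down to sensor drift from the tilted pose but did not check it further.
- **Other objects:** I moved nothing else on purpose, but I did not measure their positions again at the end.

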